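Find where the sliding lid binds and back it off

ROBOT

A 7-joint arm with a two-finger parallel gripper is mounted at the origin on a cart in front of the work surface, level with it; the furniture and walls round the work are solid. World frame = base frame: x ahead of the robot, y to its left, z up, the work surface at z = 0. Lengths are in m, angles in rad, forces in N, time in s.
With the tool pointing down it reaches from about 0.4 to 0.875 m from the base axis. Payload 19.3 kg.
Tool frame: the origin (TCP) lies midway between the tips of the shut fingers; the grasp point (between the pads) lies 19 mm behind it (bot.pinch_z is the distance from the TCP to the grasp point, in m); z points along the fingers, y is the line along which they close (so a half turn about z gives the same grasp; the last joint's range is limited). The gripper opens to 85 mm and grips with 20 to 120 N. Pads are 22 mm wide; open, the fingers measure 114 mm over their backs; the gripper's body (76 mm by 85 mm) begins 54 mm behind the grasp point. The pads swing forward as they close: fully open they stand 13 mm farther back than shut.
Start: joints at [-1.309, 0.521, -0.036, 1.599, 0.021, 1.021, -0.113], TCP at [0.204, 0.591, 0.231] pointing down, gripper open.
Joint ranges: [-2.91, 2.91], [-0.3, 2.13], [-1.5, 1.42], [0.17, 2.43], [-1.26, 4.41], [0.16, 1.93], [-2.52, 2.52]. Speed limits (rad/s): [1.89, 1.89, 2.39, 2.39, 3.01, 3.01, 3.01].

INTERFACE

Orientations are given as [roll, pitch, yaw] about the fixed x, y, z axes, in that order (R = Rz(yaw) Ry(pitch) Rx(roll)).
In Python, from workcell import observe, viewer, bot gives the robot as it stands. The module is installed in compiled form; this text tells all that it offers.
- The arm moves only by the tool play_rows, never from a script. Its argument "motion" is a list of rows, each a list of 7 numbers: the shift along the tool's x, y, z in cm, then the turn, a rotation vector about the tool's x, y, z in rad, then the opening, from -1 (shut) to 1 (fully open), so that 0 is half open. A call has exactly 5 rows; each row is the pose to reach, as a shift and turn from the pose commanded when the call began, along the tool's axes at that moment; what a row does not reach only later rows make up. A row lasts 1/10 s, in which the tool goes at most 50 mm and 8.59 degrees, less where a joint would pass 70% of its speed; a pose out of reach is approached as far as the arm can. A call with a gripper value outside its range is refused whole. The fingers move at their own pace and stop on an object; "squeeze" is the grip in N (left out, the last holds). Time passes only in rows, so rows that repeat a pose let the fingers close, or fill a call up. It gives the time, the measured TCP pose, the force, the opening and the grip force at its end, in the units of the state.
- observe(): the state, without advancing time (a new reading comes with each control period).
- viewer.grab_frame(name): name is "side" or "top" or "wrist"; returns (picture, depth): 400x640x3 uint8, red, green, blue; 400x640 float32, m along the optical axis (not along the pixel's ray), 0 where there is no reading.
- viewer.camera_info(name): a dict with "fx", "fy", "cx", "cy" (pixels), "k1" (the pictures are not rectified: a ray, as slopes to the right and down, at radius r is drawn at 1 + k1 r^2 times it, then the intrinsics apply), "R" (3x3) and "t" (3): a world point X has camera coordinates R X + t. Camera axes: x right, y down, z forward; pixel columns grow to the right and rows downward; lengths in m; the calibration is good to about 2 mm. A picture is of the moment at which its call begins: read the wrist's pose just before it. camera_info takes no time and is no camera call; for the wrist camera it gives the pose at the moment of the call.
- bot.job_done(): hands the job in; it is judged then, once.
The state is a dict: "clock": time; "qpos": joint angles; "qd": joint speeds; "joint_efforts": joint torques, N m; "position": TCP position; "tool_rot": TCP orientation; "force": force on the tool from outside, world axes, zero at the start; "moment": the same for the moment, N m; "grip_width": finger opening in m; "finger_force": force on a finger pad.
Only numpy, scipy, OpenCV 4.12 (cv2) and the standard library are available. Lean on these libraries where they do the work, as an engineer would, in place of code of your own. Each camera call takes 0.05 s, during which the arm holds its last target. There are 200 camera calls.

TASK

The sliding lid of the wooden cutlery box binds somewhere on its way shut. Find the place by feel: take the lid by its handle and slide it gently away from you, letting it push the red marker clip ahead of it, until it clearly binds, and hold it against the bind for a moment without forcing it; then draw the lid back until there are about 3 cm between it and the clip, and let go. Do not touch the clip yourself, so that it stays to mark the spot, and leave the other things on the worktop alone.

Things in the scene. Friction and masses are not known exactly. Their poses are not given: they have to be found in the camera images.
- box: open wooden cutlery box fixed to the worktop, 260 (x) x 130 (y) x 59 mm high, aluminium rails on both long sides; origin at the centre of its underside; its x axis is the lid's track and points the way the lid shuts, roughly away from the robot. The half nearest the robot has a fixed deck, the far half is open and shows spoons.
- lid: sliding wooden lid, 115 (x) x 108 (y) x 7 mm, top 55 mm above the worktop, axes as the box's; origin below the handle at worktop height. It slides only along the box's x, 130 mm in all, starts within 25 mm of its open end (nearest the robot), runs with about 2 N of friction, 1 N more once it pushes the clip, and stays where it is left.
- lid_handle (a point): grip point of the lid's handle, a dark wooden ridge 16 mm thick along the track (box x), 64 mm long across it (box y), up to 92 mm above the worktop; the point lies on its centre, 80 mm above the worktop. Its foot, 26 x 74 mm, reaches 59 mm above the worktop. Pinched along the track, it can be pushed and pulled.
- lid_lug (a point): centre of the far face of the steel lug, 10 x 30 x 8 mm, on the lid's left far corner (55 mm along the box's x and 56 mm along its y from the handle); it reaches over the left-hand rail and pushes the clip with this face.
- clip_face (a point): centre of the near face of the red marker clip, 14 (x) x 23 (y) x 24 mm, a saddle on the left-hand rail, top 75 mm above the worktop; slides only along the track, starts 10 to 55 mm ahead of the lug, stays where the lid has pushed it. This point minus lid_lug along the box's x is the gap between lid and clip.
- clip: the same red clip as a body; its origin is not needed
- rail: right-hand aluminium rail; origin and axes as the box's. Its covered groove hides a swelling on which the lid binds 58 to 108 mm from its open end: resistance then climbs about 2.5 N per mm above the friction. 4 to 10 N of it is a clear bind, 18 N splits the rail. Drawn back, the lid comes free at once.
- lemon_a_mid (a point): bystander to be left alone: a yellow lemon, 78x55x56 mm; its centre, 28 mm above its underside
- mandarin_a_mid (a point): bystander to be left alone: an orange mandarin, 61x60x50 mm; its centre, 25 mm above its underside
- butter_block_mid (a point): bystander to be left alone: a wrapped block of butter, 73x102x37 mm; its centre, 18 mm above its underside
- red_lid_jar_mid (a point): bystander to be left alone: a clear jar with white contents and a red lid, 84x84x120 mm; its centre, 60 mm above its underside
- scoop_red_mid (a point): bystander to be left alone: a red measuring scoop, 128x49x26 mm; its centre, 12 mm above its underside

How it is judged:
By the outcome, as a careful person would: the job done as asked, in the order asked, and still so for the second after the job is handed in, with the robot touching nothing.
It also fails if it takes over 48 s, if anything falls off the work surface, if the arm or the gripper's body presses on something with over 40 N, if the wrist force passes 120 N, or if a joint passes its speed limit or range.

## Working session

There is one attempt and no reset: what is moved stays moved. The work goes in short steps, Python scripts to look and compute and a tool call to move; the robot and the scene stay as the last step left them, time stands still between calls to the robot, and variables do not carry over. Pictures are saved under pics/ and viewed, at most 10 in all, crops included, and the job is handed in when it is done.

Besides the shell and the picture viewer there is one more tool, called after ">>>" as a command line: name --pt "numbers of a row" for each row, then --argument value for the rest. play_rows: Moves the arm, as the interface text tells. Its arguments: {"type":"object","properties":{"motion":{"type":"array"},"squeeze":{"type":"number"}},"required":["motion"]}

```bash
mkdir -p pics; cat > h.py <<'E'
import numpy as np, cv2
from workcell import observe, viewer, bot
def grab(n):
    c=viewer.camera_info(n); p,d=viewer.grab_frame(n); return p,d,c
def ray(c,u,v):
    x=(u-c["cx"])/c["fx"]; y=(v-c["cy"])/c["fy"]; a,b=x,y
    for _ in range(20):
        s=1+c["k1"]*(a*a+b*b); a,b=x/s,y/s
    R=np.array(c["R"]); t=np.array(c["t"]); return -R.T@t, R.T@np.array([a,b,1.])
def onz(c,u,v,z):
    o,d=ray(c,u,v); return o+d*(z-o[2])/d[2]
def dep(c,u,v,d):
    o,r=ray(c,u,v); return o+r*d
def proj(c,X):
    p=np.array(c["R"])@X+np.array(c["t"]); a,b=p[0]/p[2],p[1]/p[2]; s=1+c["k1"]*(a*a+b*b)
    return c["fx"]*a*s+c["cx"], c["fy"]*b*s+c["cy"]
E
python3 - <<'E'
from h import *
s=observe(); print(s)
for n in("top","side"):
    p,d,c=grab(n); cv2.imwrite(f"pics/{n}0.png",p[:,:,::-1]); np.savez(f"{n}0.npz",p=p,d=d,**c); o,r=ray(c,320,200);print(n,c["fx"],o,r)
E
```

```text
{'clock': 0.0, 'qpos': array([-1.30921132,  0.52203188, -0.03632913,  1.59996561,  0.02117711,
        1.02111203, -0.11277901]), 'qd': array([ 0.00038787,  0.00184603,  0.00082657,  0.00031259,  0.00055514,
       -0.00122136, -0.00024298]), 'joint_efforts': array([-6.38615184e-04, -9.27099609e+01,  1.98000938e+00, -3.69926155e+01,
        1.79554633e-02,  8.09243415e-03,  1.14286436e-05]), 'position': array([0.20350341, 0.59059849, 0.23072976]), 'tool_rot': array([-3.14046137e+00,  6.00449633e-05,  2.80980746e+00]), 'force': array([ 0.24615555, -0.70207928,  0.59252089]), 'moment': array([0.05267389, 0.02215957, 0.07997222]), 'finger_force': 0.0, 'grip_width': 0.08546613976472414}
top 457.44395207232594 [0.31567278 0.00618164 1.51619525] [ 0.11258939  0.01686898 -0.9935191 ]
side 514.6650343825877 [-0.7135577   0.95695703  0.81300683] [ 0.70332223 -0.56061633 -0.43709727]
```

View pics/top0.png

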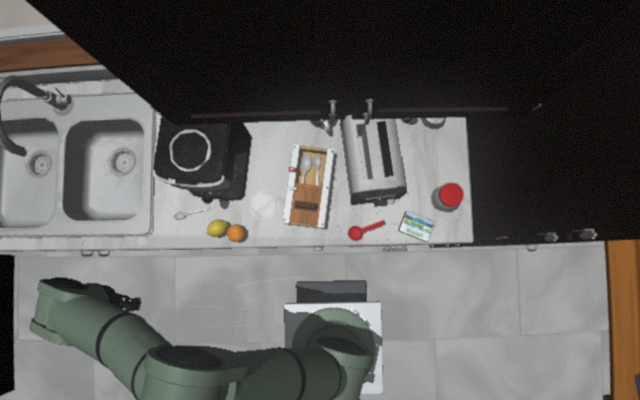

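View pics/side0.png

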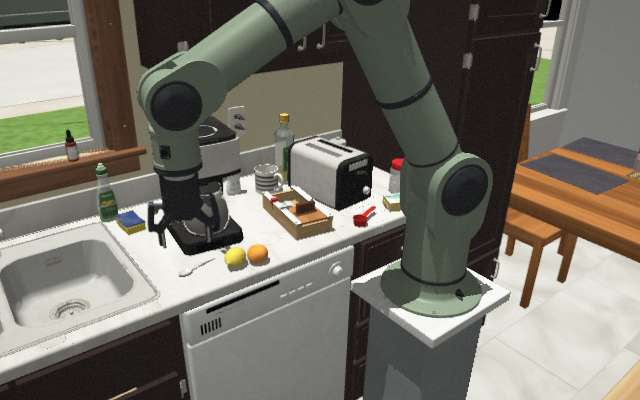

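The top view shows the box at about (310,185), with the handle at (307,206), the clip at (292,170), and the toaster to the right at (375,160). The side view shows the box at (297,212). I'll measure from the top view next.

```bash
python3 - <<'E'
from h import *
z=np.load("top0.npz"); p=z["p"];d=z["d"];c={k:z[k] for k in z.files}
cr=cv2.resize(p[130:240,265:355][:,:,::-1],None,fx=5.4,fy=5.4,interpolation=cv2.INTER_CUBIC);cv2.imwrite("pics/crop.png",cr)
h=cv2.cvtColor(p,cv2.COLOR_RGB2HSV)
vv,uu=np.mgrid[0:400,0:640]
roi=(uu>275)&(uu<345)&(vv>135)&(vv<240)
m=roi&((h[...,0]<8)|(h[...,0]>172))&(h[...,1]>150)&(h[...,2]>90)
print("red",m.sum(),uu[m].min(),uu[m].max(),vv[m].min(),vv[m].max(),onz(c,uu[m].mean(),vv[m].mean(),.075))
m2=roi&(h[...,2]<75)&(vv>195)&(vv<215)&(uu>290)&(uu<325)
print("dark",m2.sum(),cv2.minAreaRect(np.argwhere(m2)[:,::-1].astype(np.float32)))
# height map
P=np.array([[dep(c,u,v,d[v,u]) for u in range(265,420)] for v in range(100,245)])
H=P[...,2]
for v in range(135,235,4): print(v,(H[v-100,15:75:3]*1000).astype(int))
hm=(H>.07)
print("tall near toaster: ymax",[ (v, P[v-100,np.where((H[v-100]>.1))[0][:1],1]) for v in (130,160,190)])
for px in((284,223),(325,227),(335,150),(294,146)): print(px,onz(c,*px,.059))
E
```

```text
Traceback (most recent call last):
ValueError: zero-size array to reduction operation minimum which has no identity
```

View pics/crop.png

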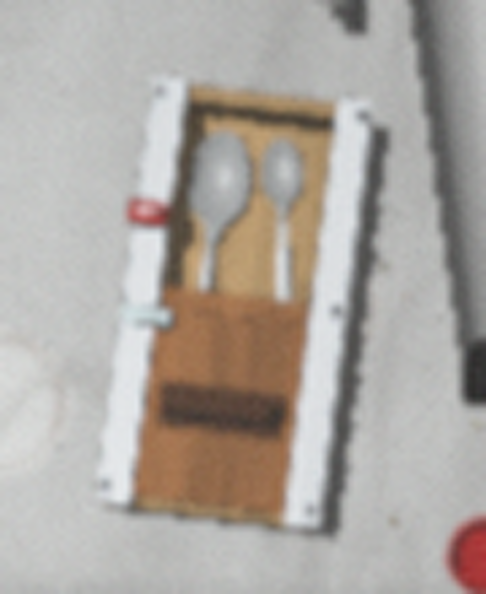

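The crop (5.4× from (265,130)) shows these points: rail corners at (97,497), (155,77), (372,100) and (322,527); handle top at about (222,409); lug at (147,315); clip at (148,212).

```bash
python3 - <<'E'
from h import *
z=np.load("top0.npz"); p=z["p"];d=z["d"];c={k:z[k] for k in z.files}
f=lambda x,y,zz:onz(c,265+x/5.4-.4,130+y/5.4-.4,zz)
nl,fl,fr,nr=[f(*q,.059) for q in((97,497),(155,77),(372,100),(322,527))]
print(nl,fl,fr,nr,np.linalg.norm(fl-nl),np.linalg.norm(nr-nl),np.linalg.norm(fr-nr))
a=(fl+fr-nl-nr);print("yaw",np.arctan2(a[1],a[0]),"ctr",(nl+fl+fr+nr)/4)
yaw=np.arctan2(a[1],a[0]); ax=np.array([np.cos(yaw),np.sin(yaw),0]);ay=np.array([-ax[1],ax[0],0]);C=(nl+fl+fr+nr)/4
for n,x,y,zz in(("handle",222,407,.092),("lugtop",147,315,.067),("clip",148,210,.075)):
    q=f(x,y,zz);print(n,q,(q-C)@ax,(q-C)@ay)
# depth of handle etc
for n,u,v in(("handle",306,205),("lid",306,195),("table",350,215),("toaster",375,160),("toaster2",395,190)):
    print(n,np.round(dep(c,u,v,d[v,u]),4))
for px in((356,201),(343,130)): print("toaster edge",px,onz(c,*px,.19))
print("cab edge",dep(c,310,105,d[105,310]),dep(c,300,112,d[112,300]),dep(c,300,125,d[125,300]))
h=cv2.cvtColor(p,cv2.COLOR_RGB2HSV);print(h[168:172,288:296])
E
```

```text
[0.41405352 0.15215887 0.059     ] [0.66703895 0.11394468 0.059     ] [ 0.6493719  -0.01658158  0.059     ] [0.39330968 0.01933865 0.059     ] 0.25585534007359556 0.13443034556881597 0.2585693840419735
yaw -0.14461688051647256 ctr [0.53094351 0.06721516 0.059     ]
handle [0.46247485 0.07545655 0.092     ] -0.06894162840155718 -0.0017118821129343004
lugtop [0.52095259 0.12019737 0.067     ] -0.017522074850684577 0.050989317753728045
clip [0.58265361 0.1180659  0.075     ] 0.04384203385670493 0.05777203460617082
handle [0.4623 0.0745 0.0928]
lid [0.4983 0.0756 0.0572]
table [ 0.4347 -0.0664  0.004 ]
toaster [ 0.5818 -0.1365  0.1841]
toaster2 [ 0.4905 -0.1916  0.1876]
toaster edge (356, 201) [ 0.46052771 -0.07616091  0.19      ]
toaster edge (343, 130) [ 0.6737145  -0.04421347  0.19      ]
cab edge [0.61872228 0.03822107 0.5984052 ] [0.61948639 0.06203931 0.54997116] [0.74605    0.09444625 0.00155181]
[[[  0  37 177]
  [  2  96 178]
  [179  80 192]
  [179  56 208]
  [  0  63 202]
  [179  75 188]
  [179  85 168]
  [  0  73 153]]

 [[  1  53 183]
  [  0 108 181]
  [  0  91 198]
  [179  70 209]
  [179  73 200]
  [  0  80 178]
  [  1  99 147]
  [  1 111 119]]

 [[  3  41 179]
  [  0  95 167]
  [  0 114 172]
  [  0 114 183]
  [  1 122 176]
  [  1 134 168]
  [  0 139 152]
  [  1 125 124]]

 [[  3  13 179]
  [  2  28 164]
  [  0  39 163]
  [  0  58 157]
  [  0  73 151]
  [179  86 151]
  [179  88 147]
  [  2  77 123]]]
```

```bash
cat >> h.py <<'E'
from scipy.spatial.transform import Rotation as Ro
AX=np.array([np.cos(-.1446),np.sin(-.1446),0])
def togo(X,yaw=np.pi/2-.1446):
    s=observe(); R=Ro.from_euler("xyz",s["tool_rot"]); G=Ro.from_euler("xyz",[np.pi,0,yaw])
    return (R.inv().apply(np.array(X)-s["position"])*100).round(2), (R.inv()*G).as_rotvec().round(3)
E
python3 -c "
from h import *
print(togo([.462,.075,.231]))"
```

```text
(array([-4.124e+01, -4.033e+01,  2.000e-02]), array([-1.000e-03,  1.000e-03,  1.384e+00]))
```

>>> play_rows --pt "-3.4 -3.3 0 0 0 0.11 1" --pt "-6.8 -6.6 0 0 0 0.22 1" --pt "-10.2 -9.9 0 0 0 0.33 1" --pt "-13.6 -13.2 0 0 0 0.44 1" --pt "-17 -16.5 0 0 0 0.55 1" --squeeze 40

```text
clock: 0.6
position: [0.311, 0.3776, 0.2312]
tool_rot: [-3.141, -0.0, 2.255]
force: [1.5, 0.1, -0.5]
grip_width: 0.0855
finger_force: 0.0
```

```bash
python3 -c "
from h import *
print(togo([.462,.075,.231]),observe()['position'])"
```

```text
(array([-3.299e+01, -7.440e+00,  2.000e-02]), array([-0.   ,  0.   ,  0.829])) [0.31102205 0.37763147 0.23119221]
```

>>> play_rows --pt "-4 -0.9 0 0 0 0.1 1" --pt "-8 -1.8 0 0 0 0.2 1" --pt "-12 -2.7 0 0 0 0.3 1" --pt "-16 -3.6 0 0 0 0.4 1" --pt "-20 -4.5 0 0 0 0.5 1"

```text
clock: 1.1
position: [0.4034, 0.195, 0.2313]
tool_rot: [3.142, -0.0, 1.756]
force: [1.0, -0.0, 0.5]
grip_width: 0.0854
finger_force: 0.0
```

```bash
python3 -c "
from h import *
print(togo([.462,.075,.231]),observe()['position'])"
```

```text
(array([-12.87,   3.56,   0.03]), array([-0.  , -0.  ,  0.33])) [0.40335411 0.19495385 0.23132623]
```

>>> play_rows --pt "-3.2 0.9 0 0 0 0.08 1" --pt "-6.4 1.8 0 0 0 0.16 1" --pt "-9.6 2.7 0 0 0 0.24 1" --pt "-12.9 3.56 0 0 0 0.33 1" --pt "-12.9 3.56 0 0 0 0.33 1"

```text
clock: 1.6
position: [0.4633, 0.0727, 0.2313]
tool_rot: [3.141, 0.001, 1.421]
force: [-1.2, 1.3, 0.2]
grip_width: 0.0851
finger_force: 0.0
```

```bash
python3 - <<'E'
from h import *
print(togo([.462,.075,.231]),observe()['position'],observe()['qpos'].round(2))
p,d,c=grab("wrist"); cv2.imwrite("pics/w0.png",p[:,:,::-1]); np.savez("w0.npz",p=p,d=d,**c); o,r=ray(c,320,200);print(c["fx"],o,r)
E
```

```text
(array([ 0.21, -0.17,  0.03]), array([ 0.001,  0.001, -0.005])) [0.46333738 0.07271174 0.2313263 ] [-0.65  0.3   0.45  2.01 -0.17  0.87 -0.25]
306.2214164806876 [0.47650095 0.15471204 0.37364756] [-0.04777995 -0.31504739 -0.94788317]
```

View pics/w0.png

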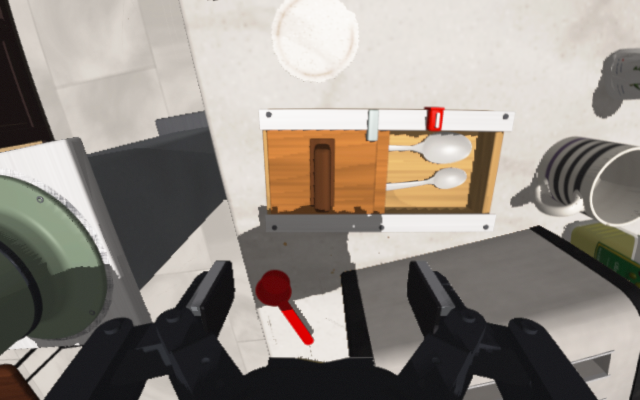

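The wrist view shows the handle top at x 314–330, y 144–213, the lug at (373,125) with its far edge at x≈379, the clip's near edge at x≈428, and the left rail corners at (260,110) and (513,111).

```bash
python3 - <<'E'
from h import *
z=np.load("w0.npz"); p=z["p"];d=z["d"];c={k:z[k] for k in z.files}
A=onz(c,260,110,.059);B=onz(c,513,111,.059);D=onz(c,496,231,.059);E=onz(c,260,231,.059)
for a,b in((A,B),(E,D)): print(a,b,np.linalg.norm(b-a),np.arctan2(*(b-a)[1::-1]))
# handle by depth: height mask
vv,uu=np.mgrid[100:240,255:520]
P=np.array([[dep(c,u,v,d[v,u]) for u in range(255,520)] for v in range(100,240)])
for n,lo,hi in(("handle",.087,.097),("all>.064",.064,.086),):
    m=(P[...,2]>lo)&(P[...,2]<hi)
    k,l,st,ce=cv2.connectedComponentsWithStats(m.astype(np.uint8))
    for i in range(1,k):
        if st[i,4]>25:
            q=P[l==i]; x=q@AX; print(n,st[i]+[255,100,0,0,0],q.mean(0).round(4),"along",x.min().round(4),x.max().round(4))
ay=np.array([-AX[1],AX[0],0])
for n,u,v,h in(("lugfar",379,124,.063),("clipnear top",428,119,.075),("clip near bottom",428,125,.06),("h1",314,178,.092),("h2",330,178,.092),("h3",322,144,.092),("h4",322,212,.092)):
    q=onz(c,u,v,h); print(n,q.round(4),(q@AX).round(4),(q@ay).round(4))
C=(A+B+D+E)/4;print("box c",C,C@AX,C@ay)
E
```

```text
[0.41575608 0.15214637 0.059     ] [0.66847496 0.11534511 0.059     ] 0.25538434729435633 -0.14460489147723238
[0.3883585  0.02374396 0.059     ] [ 0.65486052 -0.01693138  0.059     ] 0.26958822924249115 -0.1514578996752611
handle [ 314  148   18   65 1029] [0.4675 0.0801 0.0913] along 0.4432 0.4592
all>.064 [427 107  18  25 383] [0.5837 0.1196 0.0707] along 0.5541 0.5691
all>.064 [368 110  11  31 306] [0.5235 0.122  0.068 ] along 0.4954 0.5058
all>.064 [315 145  16   5  48] [0.4721 0.1093 0.0748] along 0.444 0.4589
lugfar [0.5306 0.1215 0.063 ] 0.5075 0.1967
clipnear top [0.5755 0.1208 0.075 ] 0.5521 0.2025
clip near bottom [0.5802 0.1132 0.06  ] 0.5578 0.1956
h1 [0.4599 0.0837 0.092 ] 0.4431 0.1491
h2 [0.4749 0.0814 0.092 ] 0.4582 0.149
h3 [0.4721 0.1143 0.092 ] 0.4507 0.1811
h4 [0.4624 0.0485 0.092 ] 0.4506 0.1146
box c [0.53186252 0.06857602 0.059     ] 0.5164302270931295 0.1444999198052161
```

```bash
python3 -c "
from h import *
print(togo([.4664,.0796,.064]),observe()['position'])"
```

```text
(array([ 0.55,  0.31, 16.72]), array([-0.   ,  0.001, -0.   ])) [0.46256674 0.07475616 0.23115972]
```

>>> play_rows --pt "0.5 0.3 4 0 0 0 1" --pt "0.5 0.3 8 0 0 0 1" --pt "0.5 0.3 12 0 0 0 1" --pt "0.5 0.3 15 0 0 0 1" --pt "0.5 0.3 16.7 0 0 0 1"

```text
clock: 2.15
position: [0.4644, 0.0817, 0.0619]
tool_rot: [-3.139, 0.001, 1.432]
force: [0.5, -0.3, 0.1]
grip_width: 0.0854
finger_force: 0.0
```

>>> play_rows --pt "0 0 0 0 0 0 0.2" --pt "0 0 0 0 0 0 -0.2" --pt "0 0 0 0 0 0 -0.35" --pt "0 0 0 0 0 0 -0.45" --pt "0 0 0 0 0 0 -0.5" --squeeze 25

```text
clock: 2.65
position: [0.4662, 0.0814, 0.065]
tool_rot: [3.141, -0.001, 1.43]
force: [0.4, -0.2, -0.7]
grip_width: 0.0212
finger_force: 0.0
```

>>> play_rows --pt "0 0 0 0 0 0 -0.6" --pt "0 0 0 0 0 0 -0.8" --pt "0 0 0 0 0 0 -1" --pt "0 0 0 0 0 0 -1" --pt "0 0 0 0 0 0 -1" --squeeze 60

```text
clock: 3.15
position: [0.4663, 0.0812, 0.0649]
tool_rot: [3.141, -0.001, 1.429]
force: [-0.2, 0.6, 11.5]
grip_width: 0.0154
finger_force: 58.3
```

```bash
cat >> h.py <<'E'
def st():
    s=observe(); R=Ro.from_euler("xyz",s["tool_rot"]).as_matrix()
    print("t",s["clock"],"along",(s["position"]@AX).round(4),"across",(s["position"]@[-AX[1],AX[0],0]).round(4),"z",s["position"][2].round(4),"F along",(s["force"]@AX).round(2),"F",s["force"].round(2),"axis in tool (cm per cm)",(R.T@AX).round(4),"w",s["grip_width"].round(4),s["finger_force"])
E
python3 -c "
from h import *
st();st();print(observe()['moment'])"
```

```text
Traceback (most recent call last):
  File "h.py", line 24, in st
    print("t",s["clock"],"along",(s["position"]@AX).round(4),"across",(s["position"]@[-AX[1],AX[0],0]).round(4),"z",s["position"][2].round(4),"F along",(s["force"]@AX).round(2),"F",s["force"].round(2),"axis in tool (cm per cm)",(R.T@AX).round(4),"w",s["grip_width"].round(4),s["finger_force"])
                                                                                                                                                                                                                                                          ^^^^^^^^^^^^^^^^^^^^^
AttributeError: 'float' object has no attribute 'round'
```

```bash
sed -i 's/s\["grip_width"\].round(4)/s["grip_width"]/' h.py
python3 -c "
from h import *
st();st()"
```

```text
t 3.15 along 0.4497 across 0.1475 z 0.0649 F along -0.28 F [-0.2   0.61 11.52] axis in tool (cm per cm) [-3.1e-03  1.0e+00  9.0e-04] w 0.015400223603877782 58.25019836425781
t 3.15 along 0.4497 across 0.1475 z 0.0649 F along -0.28 F [-0.2   0.61 11.52] axis in tool (cm per cm) [-3.1e-03  1.0e+00  9.0e-04] w 0.015400223603877782 58.25019836425781
```

>>> play_rows --pt "0 0.3 0 0 0 0 -1" --pt "0 0.6 0 0 0 0 -1" --pt "0 0.9 0 0 0 0 -1" --pt "0 1.2 0 0 0 0 -1" --pt "0 1.5 0 0 0 0 -1"

```text
clock: 3.65
position: [0.4811, 0.079, 0.0649]
tool_rot: [3.141, -0.001, 1.429]
force: [-2.8, 0.1, 12.2]
grip_width: 0.0152
finger_force: 58.4
```

```bash
python3 -c "
from h import *
st();st()"
```

```text
t 3.65 along 0.4647 across 0.1475 z 0.0649 F along -2.8 F [-2.81  0.08 12.25] axis in tool (cm per cm) [-3.e-03  1.e+00  6.e-04] w 0.015240935727475506 58.39903950691223
t 3.65 along 0.4647 across 0.1475 z 0.0649 F along -2.8 F [-2.81  0.08 12.25] axis in tool (cm per cm) [-3.e-03  1.e+00  6.e-04] w 0.015240935727475506 58.39903950691223
```

>>> play_rows --pt "0 0.3 0 0 0 0 -1" --pt "0 0.6 0 0 0 0 -1" --pt "0 0.9 0 0 0 0 -1" --pt "0 1.2 0 0 0 0 -1" --pt "0 1.5 0 0 0 0 -1"

```text
clock: 4.15
position: [0.4959, 0.0768, 0.0649]
tool_rot: [3.141, -0.0, 1.429]
force: [-2.9, -0.5, 11.7]
grip_width: 0.0149
finger_force: 58.4
```

>>> play_rows --pt "0 0.06 0 0 0 0 -1" --pt "0 0.12 0 0 0 0 -1" --pt "0 0.18 0 0 0 0 -1" --pt "0 0.24 0 0 0 0 -1" --pt "0 0.3 0 0 0 0 -1"

```text
clock: 4.65
position: [0.4988, 0.0763, 0.0649]
tool_rot: [3.141, -0.0, 1.429]
force: [-2.4, -0.7, 11.8]
grip_width: 0.0152
finger_force: 58.6
```

>>> play_rows --pt "0 0.06 0 0 0 0 -1" --pt "0 0.12 0 0 0 0 -1" --pt "0 0.18 0 0 0 0 -1" --pt "0 0.24 0 0 0 0 -1" --pt "0 0.3 0 0 0 0 -1"

```text
clock: 5.15
position: [0.5018, 0.0758, 0.0649]
tool_rot: [3.141, -0.0, 1.429]
force: [-2.7, -1.7, 11.9]
grip_width: 0.0149
finger_force: 58.6
```

>>> play_rows --pt "0 0.06 0 0 0 0 -1" --pt "0 0.12 0 0 0 0 -1" --pt "0 0.18 0 0 0 0 -1" --pt "0 0.24 0 0 0 0 -1" --pt "0 0.3 0 0 0 0 -1"

```text
clock: 5.65
position: [0.5047, 0.0754, 0.0649]
tool_rot: [3.141, -0.0, 1.429]
force: [-1.5, -1.2, 12.2]
grip_width: 0.0144
finger_force: 58.6
```

>>> play_rows --pt "0 0.06 0 0 0 0 -1" --pt "0 0.12 0 0 0 0 -1" --pt "0 0.18 0 0 0 0 -1" --pt "0 0.24 0 0 0 0 -1" --pt "0 0.3 0 0 0 0 -1"

```text
clock: 6.15
position: [0.5077, 0.075, 0.0649]
tool_rot: [3.141, -0.0, 1.429]
force: [-2.5, -1.7, 11.7]
grip_width: 0.0147
finger_force: 58.6
```

>>> play_rows --pt "0 0.06 0 0 0 0 -1" --pt "0 0.12 0 0 0 0 -1" --pt "0 0.18 0 0 0 0 -1" --pt "0 0.24 0 0 0 0 -1" --pt "0 0.3 0 0 0 0 -1"

```text
clock: 6.65
position: [0.5107, 0.0745, 0.0649]
tool_rot: [3.141, -0.0, 1.429]
force: [-2.3, -1.7, 12.1]
grip_width: 0.0153
finger_force: 58.6
```

>>> play_rows --pt "0 0.06 0 0 0 0 -1" --pt "0 0.12 0 0 0 0 -1" --pt "0 0.18 0 0 0 0 -1" --pt "0 0.24 0 0 0 0 -1" --pt "0 0.3 0 0 0 0 -1"

```text
clock: 7.15
position: [0.5136, 0.0741, 0.0649]
tool_rot: [3.141, -0.0, 1.429]
force: [-2.8, -1.5, 11.7]
grip_width: 0.0147
finger_force: 58.6
```

>>> play_rows --pt "0 0.06 0 0 0 0 -1" --pt "0 0.12 0 0 0 0 -1" --pt "0 0.18 0 0 0 0 -1" --pt "0 0.24 0 0 0 0 -1" --pt "0 0.3 0 0 0 0 -1"

```text
clock: 7.65
position: [0.5165, 0.0737, 0.0649]
tool_rot: [3.141, -0.0, 1.429]
force: [-3.8, -1.0, 13.1]
grip_width: 0.0149
finger_force: 58.7
```

>>> play_rows --pt "0 0.06 0 0 0 0 -1" --pt "0 0.12 0 0 0 0 -1" --pt "0 0.18 0 0 0 0 -1" --pt "0 0.24 0 0 0 0 -1" --pt "0 0.3 0 0 0 0 -1"

```text
clock: 8.15
position: [0.5194, 0.0732, 0.0649]
tool_rot: [3.141, -0.0, 1.429]
force: [-3.0, -1.7, 11.8]
grip_width: 0.0151
finger_force: 58.7
```

>>> play_rows --pt "0 0.06 0 0 0 0 -1" --pt "0 0.12 0 0 0 0 -1" --pt "0 0.18 0 0 0 0 -1" --pt "0 0.24 0 0 0 0 -1" --pt "0 0.3 0 0 0 0 -1"

```text
clock: 8.65
position: [0.5224, 0.0728, 0.0649]
tool_rot: [3.141, -0.0, 1.429]
force: [-3.1, -1.3, 12.2]
grip_width: 0.015
finger_force: 58.7
```

>>> play_rows --pt "0 0.06 0 0 0 0 -1" --pt "0 0.12 0 0 0 0 -1" --pt "0 0.18 0 0 0 0 -1" --pt "0 0.24 0 0 0 0 -1" --pt "0 0.3 0 0 0 0 -1"

```text
clock: 9.15
position: [0.5254, 0.0723, 0.0649]
tool_rot: [3.141, -0.0, 1.429]
force: [-4.4, -1.8, 12.5]
grip_width: 0.0149
finger_force: 58.7
```

>>> play_rows --pt "0 0.05 0 0 0 0 -1" --pt "0 0.1 0 0 0 0 -1" --pt "0 0.15 0 0 0 0 -1" --pt "0 0.2 0 0 0 0 -1" --pt "0 0.2 0 0 0 0 -1"

```text
clock: 9.65
position: [0.5274, 0.072, 0.0649]
tool_rot: [3.141, -0.0, 1.429]
force: [-3.2, -2.2, 12.7]
grip_width: 0.0152
finger_force: 58.7
```

>>> play_rows --pt "0 0.06 0 0 0 0 -1" --pt "0 0.12 0 0 0 0 -1" --pt "0 0.18 0 0 0 0 -1" --pt "0 0.24 0 0 0 0 -1" --pt "0 0.3 0 0 0 0 -1"

```text
clock: 10.15
position: [0.5303, 0.0716, 0.0649]
tool_rot: [3.141, -0.0, 1.429]
force: [-2.8, -1.7, 12.5]
grip_width: 0.015
finger_force: 58.7
```

>>> play_rows --pt "0 0.06 0 0 0 0 -1" --pt "0 0.12 0 0 0 0 -1" --pt "0 0.18 0 0 0 0 -1" --pt "0 0.24 0 0 0 0 -1" --pt "0 0.3 0 0 0 0 -1"

```text
clock: 10.65
position: [0.5333, 0.0711, 0.0649]
tool_rot: [3.141, 0.0, 1.429]
force: [-4.0, -2.1, 11.8]
grip_width: 0.0146
finger_force: 58.6
```

>>> play_rows --pt "0 0.06 0 0 0 0 -1" --pt "0 0.12 0 0 0 0 -1" --pt "0 0.18 0 0 0 0 -1" --pt "0 0.24 0 0 0 0 -1" --pt "0 0.3 0 0 0 0 -1"

```text
clock: 11.15
position: [0.5362, 0.0706, 0.0649]
tool_rot: [3.141, -0.0, 1.429]
force: [-4.5, -1.6, 13.4]
grip_width: 0.0152
finger_force: 58.8
```

>>> play_rows --pt "0 0.05 0 0 0 0 -1" --pt "0 0.1 0 0 0 0 -1" --pt "0 0.15 0 0 0 0 -1" --pt "0 0.2 0 0 0 0 -1" --pt "0 0.25 0 0 0 0 -1"

```text
clock: 11.65
position: [0.538, 0.0704, 0.0648]
tool_rot: [-3.141, 0.0, 1.429]
force: [-8.2, -1.5, 17.1]
grip_width: 0.0149
finger_force: 59.4
```

>>> play_rows --pt "0 0.03 0 0 0 0 -1" --pt "0 0.06 0 0 0 0 -1" --pt "0 0.06 0 0 0 0 -1" --pt "0 0.06 0 0 0 0 -1" --pt "0 0.06 0 0 0 0 -1"

```text
clock: 12.15
position: [0.5385, 0.0703, 0.0648]
tool_rot: [-3.14, 0.0, 1.429]
force: [-9.0, -1.2, 17.2]
grip_width: 0.0152
finger_force: 59.5
```

>>> play_rows --pt "0 0.03 0 0 0 0 -1" --pt "0 0.05 0 0 0 0 -1" --pt "0 0.05 0 0 0 0 -1" --pt "0 0.05 0 0 0 0 -1" --pt "0 0.05 0 0 0 0 -1"

```text
clock: 12.65
position: [0.5388, 0.0703, 0.0648]
tool_rot: [-3.14, 0.0, 1.429]
force: [-10.0, -2.4, 18.7]
grip_width: 0.0151
finger_force: 59.6
```

>>> play_rows --pt "0 0 0 0 0 0 -1" --pt "0 0 0 0 0 0 -1" --pt "0 0 0 0 0 0 -1" --pt "0 0 0 0 0 0 -1" --pt "0 0 0 0 0 0 -1"

```text
clock: 13.15
position: [0.5389, 0.0703, 0.0649]
tool_rot: [-3.14, 0.0, 1.429]
force: [-10.0, -0.7, 19.0]
grip_width: 0.0153
finger_force: 59.6
```

```bash
python3 -c "
from h import *
st()"
```

```text
t 13.15 along 0.5231 across 0.1472 z 0.0649 F along -9.83 F [-10.03  -0.67  18.96] axis in tool (cm per cm) [-0.0029  1.     -0.0016] w 0.015252256242611008 59.57613229751587
```

>>> play_rows --pt "0 -0.4 0 0 0 0 -1" --pt "0 -1 0 0 0 0 -1" --pt "0 -1.6 0 0 0 0 -1" --pt "0 -2.2 0 0 0 0 -1" --pt "0 -2.8 0 0 0 0 -1"

```text
clock: 13.65
position: [0.5126, 0.0742, 0.0649]
tool_rot: [3.14, -0.0, 1.429]
force: [2.5, -1.6, 7.0]
grip_width: 0.0148
finger_force: 58.7
```

>>> play_rows --pt "0 -0.1 0 0 0 0 -1" --pt "0 -0.2 0 0 0 0 -1" --pt "0 -0.2 0 0 0 0 -1" --pt "0 -0.2 0 0 0 0 -1" --pt "0 -0.2 0 0 0 0 -1"

```text
clock: 14.15
position: [0.5106, 0.0745, 0.0649]
tool_rot: [3.14, -0.0, 1.429]
force: [-1.0, -1.2, 9.5]
grip_width: 0.015
finger_force: 59.0
```

```bash
python3 - <<'E'
from h import *
st()
p,d,c=grab("wrist"); cv2.imwrite("pics/w1.png",p[:,:,::-1]); np.savez("w1.npz",p=p,d=d,**c)
E
```

```text
t 14.15 along 0.4945 across 0.1473 z 0.0649 F along -0.77 F [-0.95 -1.18  9.46] axis in tool (cm per cm) [-0.0028  1.      0.0012] w 0.015030416787134272 59.028280377388
```

View pics/w1.png

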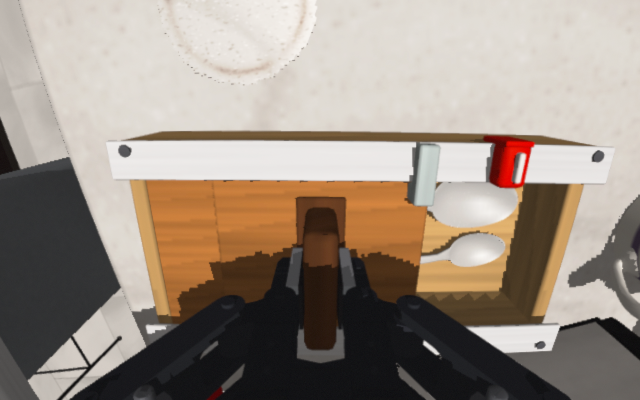

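The wrist view shows the lug's far edge at x≈438 (y≈160) and the clip's near edge at x≈491–495. The lid is still held. I'll compute the gap by depth and rays.

```bash
python3 - <<'E'
from h import *
z=np.load("w1.npz"); p=z["p"];d=z["d"];c={k:z[k] for k in z.files}
for v in(150,160,165,170,178):
    r=[]
    for u in range(405,535):
        q=dep(c,u,v,d[v,u]); r.append((u,q@AX,q[2]))
    r=np.array(r); 
    L=r[(r[:,0]<450)&(r[:,2]>.0635)&(r[:,2]<.075)]; K=r[(r[:,0]>470)&(r[:,2]>.0635)&(r[:,2]<.085)]
    print(v,"lug",L[:,1].max(),L[:,2].mean(),"clip",K[0],K[:,1].min(),K[:,2].max(),"gap",K[:,1].min()-L[:,1].max())
for u,v,h in((438,160,.067),(491,175,.063),(495,160,.07),(498,145,.075)): print(u,onz(c,u,v,h)@AX)
E
```

```text
150 lug 0.5493912669381323 0.06806351275256033 clip [4.95000000e+02 5.78824803e-01 6.38124262e-02] 0.5787383475799345 0.07255566620362275 gap 0.029347080641802137
160 lug 0.5503926686414586 0.068145579645305 clip [4.94000000e+02 5.79144932e-01 6.38892705e-02] 0.5784690647254538 0.07493969116101265 gap 0.028076396083995148
165 lug 0.5498470764309387 0.0682728045345665 clip [4.93000000e+02 5.78996166e-01 6.40356814e-02] 0.5786366805603832 0.07564510117581377 gap 0.028789604129444535
170 lug 0.5499665313363604 0.06821187484039833 clip [4.91000000e+02 5.78592806e-01 6.37539588e-02] 0.5783613458155149 0.07521447652685434 gap 0.028394814479154484
178 lug 0.5502971105534914 0.0680882352973211 clip [4.90000000e+02 5.78219179e-01 6.47563182e-02] 0.578191929260701 0.07594395856227135 gap 0.027894818707209557
438 0.5502615834021634
491 0.5794835992920896
495 0.5760433712666082
498 0.5732754580531895
```

>>> play_rows --pt "0 -0.07 0 0 0 0 -1" --pt "0 -0.14 0 0 0 0 -1" --pt "0 -0.14 0 0 0 0 -1" --pt "0 -0.14 0 0 0 0 -1" --pt "0 -0.14 0 0 0 0 -1" --squeeze 20

```text
clock: 14.7
position: [0.5093, 0.0747, 0.0649]
tool_rot: [3.14, -0.0, 1.429]
force: [0.6, -1.5, 8.7]
grip_width: 0.0155
finger_force: 58.9
```

>>> play_rows --pt "0 0 0 0 0 0 -0.5" --pt "0 0 0 0 0 0 0" --pt "0 0 0 0 0 0 0.3" --pt "0 0 0 0 0 0 0.3" --pt "0 0 0 0 0 0 0.3"

```text
clock: 15.2
position: [0.5086, 0.075, 0.0643]
tool_rot: [-3.141, 0.0, 1.43]
force: [-0.2, 0.2, -0.1]
grip_width: 0.0555
finger_force: 0.0
```

>>> play_rows --pt "0 0 -0.5 0 0 0 0.3" --pt "0 0 -2 0 0 0 0.3" --pt "0 0 -5 0 0 0 0.3" --pt "0 0 -8 0 0 0 0.3" --pt "0 0 -11 0 0 0 0.3"

```text
clock: 15.7
position: [0.5084, 0.0748, 0.1758]
tool_rot: [-3.142, 0.0, 1.43]
force: [0.2, 0.8, -0.3]
grip_width: 0.0555
finger_force: 0.0
```

>>> play_rows --pt "0 0 -2 0 0 0 0.3" --pt "0 0 -2 0 0 0 0.3" --pt "0 0 -2 0 0 0 0.3" --pt "0 0 -2 0 0 0 0.3" --pt "0 0 -2 0 0 0 0.3"

```text
clock: 16.2
position: [0.5082, 0.0748, 0.1936]
tool_rot: [-3.14, 0.001, 1.43]
force: [-0.2, 0.8, 0.4]
grip_width: 0.0554
finger_force: 0.0
```

```bash
python3 - <<'E'
from h import *
st()
p,d,c=grab("wrist"); cv2.imwrite("pics/w2.png",p[:,:,::-1])
P=np.array([[dep(c,u,v,d[v,u]) for u in range(200,560)] for v in range(60,260)])
AY=np.array([-AX[1],AX[0],0])
m=(P[...,2]>.0645)&(P[...,2]<.08)&(abs(P@AY-.2005)<.01)
k,l,s,ce=cv2.connectedComponentsWithStats(m.astype(np.uint8))
for i in range(1,k):
    if s[i,4]>60: q=P[l==i]; print(s[i],q.mean(0).round(4),(q@AX).min(),(q@AX).max())
E
```

```text
t 16.2 along 0.4922 across 0.1473 z 0.1936 F along -0.28 F [-0.17  0.8   0.41] axis in tool (cm per cm) [-0.0034  1.     -0.0012] w 0.05542383714341259 0.0
[174  63  12  24 264] [0.5669 0.1204 0.0681] 0.5387890763016565 0.5489666978759796
[218  63  19  24 375] [0.6074 0.1145 0.071 ] 0.5784626191825554 0.5926700943640006
```

View pics/w2.png

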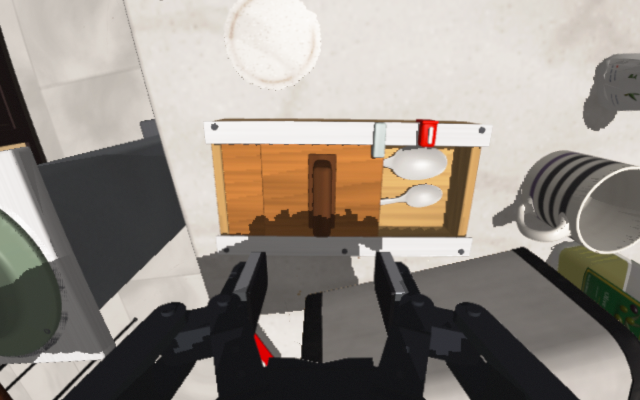

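The lid has been let go, with the lug at (380,140) and the clip at (428,133). The gap measures about 29.5 mm and the gripper is clear, so I'm handing in.

```bash
python3 -c "
from h import *
print(bot.job_done())"
```

```text
the job is handed in; nothing more can be done
None
```

I found the bind about 73 mm into the slide and held the lid there at roughly 6.5 N above friction, then drew it back to leave about 29.5 mm to the clip, let go with the gripper clear, and handed the job in at about 16 s; I never touched the clip or the other things directly.

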